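Fill the empty cells of the bottle caddy

ROBOT

A 7-joint arm with a two-finger parallel gripper is mounted at the origin on the work surface. World frame = base frame: x ahead of the robot, y to its left, z up, the work surface at z = 0. Lengths are in m, angles in rad, forces in N, time in s.
With the tool pointing down it reaches from about 0.375 to 0.925 m from the base axis. Payload 3.1 kg.
Tool frame: the origin (TCP) lies between the finger pads; the fingertips stand 19 mm ahead of it and the grasp point (between the pads) is the TCP; z points along the fingers, y is the direction in which the jaws open and shut (so a half turn about z gives the same grasp; the last joint's range is limited). The gripper opens to 85 mm and grips with 20 to 120 N. Pads are 22 mm wide; open, the fingers measure 114 mm over their backs; the gripper's body (76 mm by 85 mm) begins 54 mm behind the grasp point. The pads swing forward as they close: fully open they stand 13 mm farther back than shut.
Start: joints at [-1.223, 0.383, 0.044, 1.598, -0.018, 1.161, -0.05], TCP at [0.28, 0.586, 0.25] pointing down, gripper open.
Joint ranges: [-2.61, 2.61], [-0.41, 2.15], [-1.48, 1.57], [0, 2.5], [-1.57, 4.71], [0.05, 1.97], [-2.85, 2.85]. Speed limits (rad/s): [2.79, 2.79, 3.14, 3.14, 3.14, 3.14, 3.14].

INTERFACE

Orientations are given as a unit quaternion [x, y, z, w].
In Python, from bench import move_ptp, movel, move_j, move_gripper, pause, inverse_kinematics, read_camera, camera_params, MotionError, sign_off, look_for, tip_of, read_time_s, read_qpos, read_joint_vel, read_effort, read_eef_pos, read_tcp_rot, read_ft_force, read_ft_torque, read_finger_gap gives the robot as it stands. Calls block until the motion is done:
- move_ptp(position, orientation): joint-space move of the TCP to a pose.
- movel(position, orientation=None, speed=0.15): straight line of the TCP; orientation=None keeps the orientation; speed is the mean speed in m/s.
- move_j(angles): joint-space move.
- move_gripper(opening, effort=None): finger opening in m; effort is the grip in N (None keeps the last); returns when the fingers have stopped.
- pause(seconds).
- inverse_kinematics(position, orientation): joint angles nearest the present ones, or None.
- read_camera(name): name is "side" or "top" or "wrist"; returns the picture (400x640x3 uint8, red, green, blue); there is no depth.
- camera_params(name): a dict with "K" (3x3 intrinsics, pixels), "camera_from_world" (4x4, takes a point from world to camera coordinates). Camera axes: x right, y down, z forward; pixel columns grow to the right and rows downward; lengths in m; the calibration is good to about 2 mm. A picture is of the moment at which its call begins: read the wrist's pose just before it. camera_params takes no time and is no camera call; for the wrist camera it gives the pose at the moment of the call.
A pose or a line that the arm cannot do raises MotionError and nothing moves.
- sign_off(): hands the job in, once; it reports no verdict.
Trained networks look in the newest picture that a camera, given by its name, has taken for a name from the list of things; names that differ only in an ending like _2 or _b are one class to them, and where a whole thing is asked for, a point or a joint stands for the part that bears it (a point fixed in the world has none). Each returns a list of dicts, best first, with "confidence" (0 to 1); they miss things now and then, are a little off and sometimes report something else, mostly with a low value. They report only what shows in the picture. A call takes as long as a camera call. They do not tell look-alikes from the thing itself.
- look_for(camera, name): "at" ([column, row] in pixels, amid what is visible of it).
- tip_of(camera, name): "at" ([column, row] in pixels: a listed point, or the origin of a listed thing).
Readings, each from a call of its own:
- read_time_s(): time.
- read_qpos(): joint angles.
- read_joint_vel(): joint speeds.
- read_effort(): joint torques, N m.
- read_eef_pos(): TCP position.
- read_tcp_rot(): TCP orientation.
- read_ft_force(): force on the tool from outside, world axes, zero at the start.
- read_ft_torque(): the same for the moment, N m.
- read_finger_gap(): finger opening in m.
Only numpy, scipy, OpenCV 4.12 (cv2) and the standard library are available. Lean on these libraries where they do the work, as an engineer would, in place of code of your own. Each camera call takes 0.05 s, during which the arm holds its last target. There are 200 camera calls.

TASK

Two cells of the wooden caddy on this goldsmith's bench are empty. Fill them with the two spare amber bottles that stand on the bench: one in each empty cell, upright on the cell's floor, set down rather than dropped. Leave alone what is already in the caddy (a low tin counts as taking its cell) and everything else on the bench.

Things in the scene. Friction and masses are not known exactly. Their poses are not given: they have to be found in the camera images.
- caddy: Light wooden caddy, brass fittings, fixed to the bench: 130 mm along x, 192 along y, 40 high, open on top; 2 (along x) by 3 (along y) square cells lined green, 56 mm clear, walls 6 mm, pitch 62 mm, inner floor 6 mm and wall tops 40 mm above the bench. Origin under its centre at bench height, z up. Four cells are taken, two empty; which ones varies.
- cell1 (a point): Centre of the inner floor of a caddy cell (its -x +y cell in the caddy's frame).
- cell2 (a point): Centre of the inner floor of a caddy cell (its -x middle cell in the caddy's frame).
- cell3 (a point): Centre of the inner floor of a caddy cell (its -x -y cell in the caddy's frame).
- cell4 (a point): Centre of the inner floor of a caddy cell (its +x +y cell in the caddy's frame).
- cell5 (a point): Centre of the inner floor of a caddy cell (its +x middle cell in the caddy's frame).
- cell6 (a point): Centre of the inner floor of a caddy cell (its +x -y cell in the caddy's frame).
- spare_a: Amber glass bottle, paper label, black screw cap; origin at the centre of its underside, z up. Round body 44 mm diameter from 0 to 48 mm, shoulder 48 to 60 mm, cap 28 mm diameter from 60 to 90 mm (the top). About 0.12 kg (0.08 to 0.17). One of the two spares, standing on the bench beside the caddy, among other containers.
- spare_b: Amber glass bottle, paper label, black screw cap; origin at the centre of its underside, z up. Round body 44 mm diameter from 0 to 48 mm, shoulder 48 to 60 mm, cap 28 mm diameter from 60 to 90 mm (the top). About 0.12 kg (0.08 to 0.17). One of the two spares, standing on the bench beside the caddy, among other containers.
- stock_a: Amber glass bottle, paper label, black screw cap; origin at the centre of its underside, z up. Round body 44 mm diameter from 0 to 48 mm, shoulder 48 to 60 mm, cap 28 mm diameter from 60 to 90 mm (the top). About 0.12 kg (0.08 to 0.17). Already standing in a cell of the caddy; stays there.
- stock_b: Amber glass bottle, paper label, black screw cap; origin at the centre of its underside, z up. Round body 44 mm diameter from 0 to 48 mm, shoulder 48 to 60 mm, cap 28 mm diameter from 60 to 90 mm (the top). About 0.12 kg (0.08 to 0.17). Already standing in a cell of the caddy; stays there.
- stock_c: Amber glass bottle, paper label, black screw cap; origin at the centre of its underside, z up. Round body 44 mm diameter from 0 to 48 mm, shoulder 48 to 60 mm, cap 28 mm diameter from 60 to 90 mm (the top). About 0.12 kg (0.08 to 0.17). Already standing in a cell of the caddy; stays there.
- tin: Low round tin, aluminium with a brass lid, 48 mm diameter, 26 mm high, so lower than the walls; lies in a cell of the caddy, which is therefore taken; stays there. Origin at the centre of its underside.
- glue: White plastic glue bottle with a pointed nozzle, 40 mm diameter, 118 mm high, standing on the bench near the spares; not a spare. Origin at the centre of its underside. A bystander.
- jar: Clear glass jar with a brass lid, 56 mm diameter, 55 mm high, standing on the bench near the spares; not a spare. Origin at the centre of its underside. A bystander.
- hammer: Hammer about 240 mm long, lying on the bench beyond the work area. Origin under its middle. A bystander.
- carton: White carton 35 x 55 x 85 mm high, standing beyond the caddy. Origin at the centre of its underside. A bystander.
- beaker: Clear plastic cup, 66 mm diameter, 80 mm high, standing to the robot's right. Origin at the centre of its underside. A bystander.
- driver: Screwdriver about 170 mm long, lying to the right of the caddy. Origin under its middle. A bystander.
Things that resemble listed ones, but are neither listed nor needed, are in the scene too. What is shaped like the spare_a but purple is not meant. Leave any red look-alike of the stock_b alone.

How it is judged:
By the outcome, as a careful person would: the job done as asked, in the order asked, and still so for the second after the job is handed in, with the robot touching nothing.
It also fails if it takes over 54 s, if anything falls off the work surface, if the arm or the gripper's body presses on something with over 40 N, if the wrist force passes 120 N, or if a joint passes its speed limit or range.

## Working session

There is one attempt and no reset: what is moved stays moved. The work goes in short steps, each a Python script; the robot and the scene stay as the last script left them, time stands still between calls to the robot, and variables do not carry over. Pictures are saved under pics/ and viewed, about 8 in all and at most 12, crops included, and the job is handed in when it is done.

```bash
mkdir -p pics
cat > h.py <<'E'
import numpy as np, cv2
from bench import *
def P(c):
    p=camera_params(c); return np.array(p["K"])@np.array(p["camera_from_world"])[:3]
def proj(c,X):
    q=P(c)@np.append(X,1); return q[:2]/q[2]
def tri(obs): # list of (P,uv)
    A=np.array([r for M,(u,v) in obs for r in (u*M[2]-M[0],v*M[2]-M[1])])
    return np.linalg.lstsq(A[:,:3],-A[:,3],rcond=None)[0]
def plane(M,uv,z): # intersect ray with height z
    u,v=uv; A=np.array([u*M[2]-M[0],v*M[2]-M[1]])
    return np.append(np.linalg.solve(A[:,:2],-(A[:,2]*z+A[:,3])),z)
def save(n,im): cv2.imwrite(f"pics/{n}.png",im[:,:,::-1])
E
python3 - <<'E'
from h import *
for c in("top","side"):
    save(c+"0",read_camera(c)); M=P(c)
    for n in ["spare_a","caddy","tin","cell1","cell2","cell3","cell4","cell5","cell6","glue","jar"]:
        for d in tip_of(c,n):
            z=.006 if n[:4] in("cell","tin") else 0
            print(c,n,np.round(d["at"]),round(d["confidence"],2),plane(M,d["at"],z).round(3))
print(read_time_s(), read_tcp_rot())
E
```

```text
top spare_a [199. 218.] 0.85 [0.476 0.235 0.   ]
top spare_a [184. 180.] 0.67 [0.572 0.277 0.   ]
top spare_a [229. 218.] 0.62 [0.48  0.159 0.   ]
top spare_a [338. 184.] 0.6 [ 0.57  -0.114  0.   ]
top caddy [342. 195.] 0.88 [ 0.542 -0.125  0.   ]
top tin [342. 210.] 0.53 [ 0.505 -0.123  0.006]
top cell1 [343. 208.] 0.98 [ 0.51  -0.126  0.006]
top cell1 [320. 212.] 0.78 [ 0.499 -0.069  0.006]
top cell1 [366. 184.] 0.75 [ 0.571 -0.184  0.006]
top cell1 [315. 187.] 0.74 [ 0.561 -0.054  0.006]
top cell1 [368. 208.] 0.72 [ 0.512 -0.19   0.006]
top cell1 [342. 183.] 0.63 [ 0.573 -0.123  0.006]
top cell2 [343. 208.] 0.98 [ 0.51  -0.126  0.006]
top cell2 [320. 212.] 0.78 [ 0.499 -0.069  0.006]
top cell2 [366. 184.] 0.75 [ 0.571 -0.184  0.006]
top cell2 [315. 187.] 0.74 [ 0.561 -0.054  0.006]
top cell2 [368. 208.] 0.72 [ 0.512 -0.19   0.006]
top cell2 [342. 183.] 0.63 [ 0.573 -0.123  0.006]
top cell3 [343. 208.] 0.98 [ 0.51  -0.126  0.006]
top cell3 [320. 212.] 0.78 [ 0.499 -0.069  0.006]
top cell3 [366. 184.] 0.75 [ 0.571 -0.184  0.006]
top cell3 [315. 187.] 0.74 [ 0.561 -0.054  0.006]
top 
[... 2782 characters left out ...]
38.] 0.84 [ 0.579 -0.178  0.006]
side cell5 [317. 231.] 0.74 [ 0.509 -0.128  0.006]
side cell5 [305. 212.] 0.73 [ 0.501 -0.057  0.006]
side cell5 [323. 247.] 0.61 [ 0.508 -0.181  0.006]
side cell6 [337. 220.] 0.98 [ 0.57  -0.11   0.006]
side cell6 [328. 205.] 0.93 [ 0.564 -0.056  0.006]
side cell6 [350. 238.] 0.84 [ 0.579 -0.178  0.006]
side cell6 [317. 231.] 0.74 [ 0.509 -0.128  0.006]
side cell6 [305. 212.] 0.73 [ 0.501 -0.057  0.006]
side cell6 [323. 247.] 0.61 [ 0.508 -0.181  0.006]
side glue [249. 128.] 0.72 [0.44  0.343 0.   ]
side jar [330. 164.] 0.86 [0.627 0.101 0.   ]
side jar [273. 165.] 0.33 [0.466 0.152 0.   ]
1.2 [ 2.21055528e-01  9.75261223e-01  1.53294827e-05 -1.73506598e-05]
```

Run:
```python
import cv2,numpy as np
a=cv2.imread("pics/top0.png")[120:270,120:420]; b=cv2.imread("pics/side0.png")[80:290,200:420]
cv2.imwrite("pics/v1.png",np.vstack([cv2.resize(a,(600,300),interpolation=2),cv2.resize(cv2.imread("pics/side0.png")[90:290,200:500],(600,300) if 0 else (450,300),interpolation=2).__class__ and cv2.copyMakeBorder(cv2.resize(cv2.imread("pics/side0.png")[90:290,200:500],(450,300),interpolation=2),0,0,0,150,0)]))
```

```text
(no output)
```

View pics/v1.png

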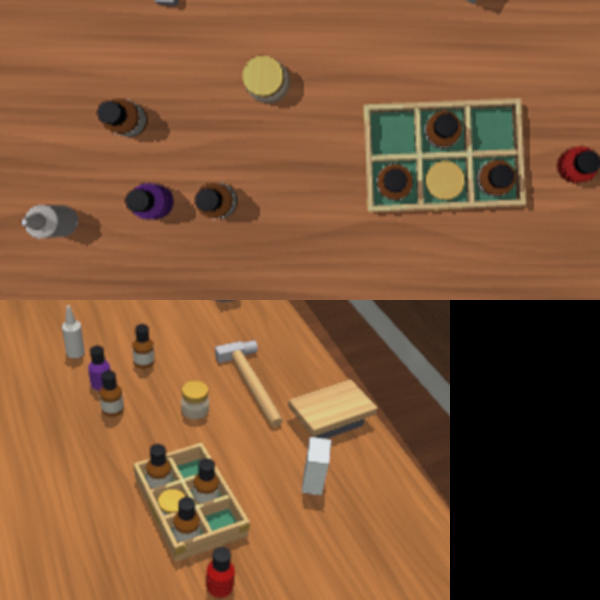

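The top picture shows three bottles near the spares. In full-image pixels, amber is at (184,180) and (229,218), and purple, the decoy, is at (199,218). The red one right of the caddy is also a decoy. The empty green cells are the +x ones at (315,187) = cell4 and (366,184) = cell6; the tin is in cell2. I'll look from near with the wrist camera at two places over each area.

```bash
cat >> h.py <<'E'
def Q(a): a=np.deg2rad(a)/2; return [np.cos(a),np.sin(a),0,0]
E
python3 - <<'E'
from h import *
ims=[];t=read_time_s()
for i,p in enumerate([(.50,.26,.32),(.50,.18,.32),(.50,-.08,.32),(.50,-.16,.32)]):
    move_ptp(p,Q(90)); pause(.15)
    M=P("wrist"); im=read_camera("wrist"); np.save(f"M{i}.npy",M); save(f"w{i}",im); ims.append(im)
    for n in (["spare_a","jar","glue"] if i<2 else ["cell1","spare_a"]):
        for d in tip_of("wrist",n):
            print(i,n,np.round(d["at"]),round(d["confidence"],2),plane(M,d["at"],.006 if n=="cell1" else 0).round(4))
print(t,read_time_s(),read_eef_pos())
g=np.vstack([np.hstack(ims[:2]),np.hstack(ims[2:])]); save("v2",cv2.resize(g,(800,500),interpolation=3))
E
```

```text
0 spare_a [369. 148.] 0.79 [0.5787 0.2778 0.    ]
0 spare_a [292. 175.] 0.69 [0.4733 0.2397 0.    ]
0 jar [394. 266.] 0.66 [0.6244 0.1013 0.    ]
0 jar [268.  87.] 0.58 [0.4433 0.3554 0.    ]
0 glue [266.  86.] 0.59 [0.4414 0.3575 0.    ]
1 spare_a [292. 176.] 0.94 [0.474  0.1572 0.    ]
1 spare_a [370.  88.] 0.88 [0.577  0.2752 0.    ]
1 spare_a [288. 119.] 0.88 [0.4694 0.2356 0.    ]
1 spare_a [268.  15.] 0.29 [0.4469 0.3601 0.    ]
1 jar [400. 216.] 0.82 [0.6298 0.0989 0.    ]
1 glue [265.  18.] 0.6 [0.4431 0.3563 0.    ]
2 cell1 [313. 147.] 0.86 [ 0.5035 -0.06    0.006 ]
2 cell1 [361. 231.] 0.86 [ 0.5733 -0.1799  0.006 ]
2 cell1 [315. 235.] 0.7 [ 0.5077 -0.1862  0.006 ]
2 cell1 [355. 148.] 0.61 [ 0.5599 -0.0608  0.006 ]
2 cell1 [311. 190.] 0.57 [ 0.502  -0.1196  0.006 ]
2 cell1 [362. 191.] 0.56 [ 0.5728 -0.1203  0.006 ]
3 cell1 [312.  83.] 0.97 [ 0.5022 -0.0595  0.006 ]
3 cell1 [361. 134.] 0.93 [ 0.5674 -0.1228  0.006 ]
3 cell1 [360.  82.] 0.89 [ 0.5629 -0.0579  0.006 ]
3 cell1 [316. 178.] 0.77 [ 0.5084 -0.1839  0.006 ]
1.2 5.8333 [ 0.50032607 -0.15846352  0.31987106]
```

View pics/v2.png

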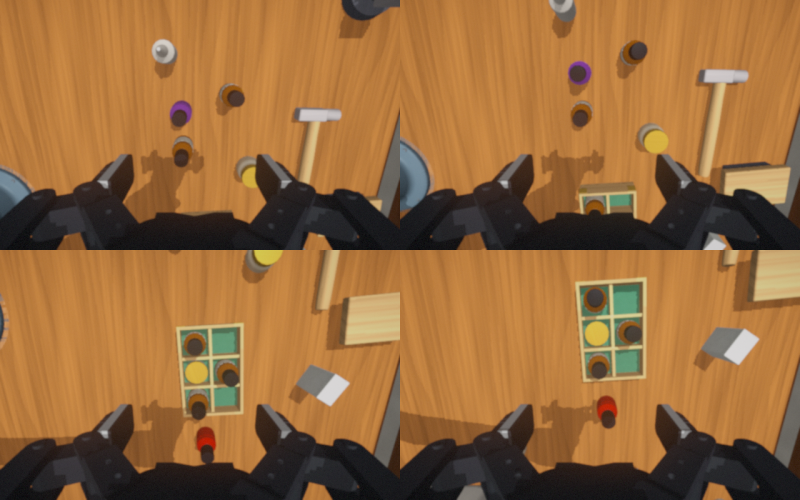

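Both wrist views agree with the top picture: in w0 the amber bottles are at full-res about (369,148) and (290,245), and the purple at (288,184). The caddy's +x end cells are empty and green. Next I fit the caddy's rim, triangulate the cap tops, and check both in an overlay.

Run:
```python
from h import *
from scipy.optimize import minimize
I=[cv2.imread(f"pics/w{i}.png") for i in range(4)]; M=[np.load(f"M{i}.npy") for i in range(4)]
pj=lambda M,X:(lambda q:q[:,:2]/q[:,2:])(np.c_[X,np.ones(len(X))]@M.T)
# caps
def cap(i,xy):
    g=cv2.GaussianBlur(I[i],(3,3),0).max(2); u,v=pj(M[i],np.array([[*xy,.09]]))[0]
    n,l,s,c=cv2.connectedComponentsWithStats((g<75).astype(np.uint8))
    k=min((k for k in range(1,n) if 60<s[k,4]<900),key=lambda k:np.hypot(*(c[k]-[u,v])))
    print(i,(u,v),c[k],s[k]); return c[k]
res={}
for n,xy in dict(a=(.577,.276),b=(.474,.158)).items():
    c=[cap(i,xy) for i in(0,1)]; X=tri([(M[0],c[0]),(M[1],c[1])]); res[n]=X; print(n,X.round(4),[plane(M[i],c[i],.085).round(4) for i in(0,1)])
# rim
s=np.linspace(-1,1,80); L=[]
for x in(-.062,0,.062): L.append(np.c_[0*s+x,s*.093])
for y in(-.093,-.031,.031,.093): L.append(np.c_[s*.062,0*s+y])
L=np.vstack(L)
def W(p,L,z=None):
    c,s_=np.cos(p[2]),np.sin(p[2]); return np.c_[L@np.array([[c,s_],[-s_,c]])+p[:2],np.full(len(L),p[3])]
hs=[cv2.cvtColor(i,cv2.COLOR_BGR2HSV) for i in I]
mk=[cv2.GaussianBlur(((h[...,1]<135)&(h[...,2]>140)&(h[...,0]>10)&(h[...,0]<35)).astype(np.float32),(5,5),1.2) for h in hs]
def f(p):
    r=0
    for i in(2,3):
        q=pj(M[i],W(p,L)).astype(np.float32); r-=cv2.remap(mk[i],q[:,:1],q[:,1:],1).mean()
    return r
best=min((minimize(f,[.537+dx,-.121+dy,a,.04],method="Nelder-Mead",options=dict(initial_simplex=np.array([.537+dx,-.121+dy,a,.04])+np.vstack([np.zeros(4),np.diag([.006,.006,.05,.006])]),maxiter=600)) for dx in(-.004,.004) for dy in(-.004,.004) for a in(0,.05,.1)),key=lambda r:r.fun)
p=best.x; print("caddy",p.round(4),best.fun); np.savez("est.npz",caddy=p,**res)
for y in(.062,-.062): print("cell",W(p,np.array([[.031,y]]))[0].round(4))
T=[]
for i,(x0,y0) in enumerate([(260,110),(260,60),(255,110),(260,35)]):
    im=cv2.resize(I[i],None,fx=4,fy=4,interpolation=2)
    D=pj(M[i],W(p,L)) if i>1 else pj(M[i],np.array(list(res.values())))
    for u,v in D: cv2.circle(im,(int(4*u+2),int(4*v+2)),1 if i>1 else 3,(255,0,255),-1)
    T.append(cv2.resize(im[y0*4:y0*4+640,x0*4:x0*4+560],(350,400),interpolation=3) )
cv2.imwrite("pics/v3.png",cv2.resize(np.vstack([np.hstack(T[:2]),np.hstack(T[2:])]),(525,600),interpolation=3))
```

```text
0 (np.float64(381.6099247658793), np.float64(159.06392076182755)) [289.9245283  252.48349057] [280 240  20  26 424]
1 (np.float64(385.25714558538056), np.float64(81.33516726673558)) [379.71722846  82.07865169] [366  70  28  25 534]
a [0.5073 0.2654 0.3271] [array([0.4748, 0.1621, 0.085 ]), array([0.5723, 0.2756, 0.085 ])]
0 (np.float64(288.99732932065757), np.float64(257.4122243482264)) [289.9245283  252.48349057] [280 240  20  26 424]
1 (np.float64(287.31600405461467), np.float64(191.91683739247168)) [283.49848024 117.91793313] [274 107  22  22 329]
b [0.486  0.2437 0.2607] [array([0.4748, 0.1621, 0.085 ]), array([0.4709, 0.2389, 0.085 ])]
caddy [ 0.5364 -0.1192  0.066   0.0394] -1.9312875270843506
cell [ 0.5632 -0.0553  0.0394]
cell [ 0.5714 -0.179   0.0394]
```

View pics/v3.png

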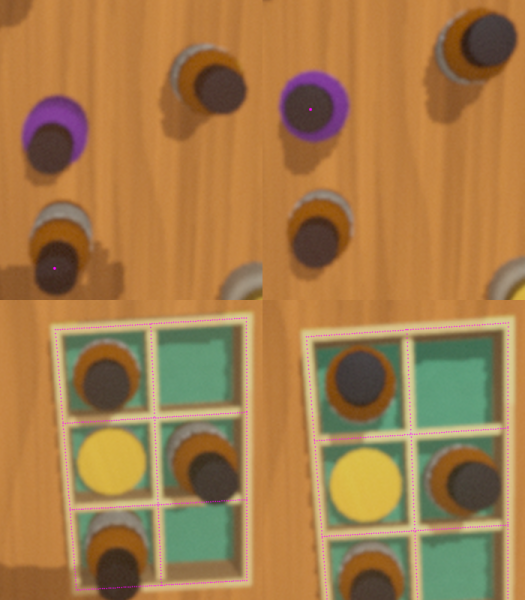

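The rim model (magenta) lies right on the caddy's walls in both views, with a fitted height of 39.4 mm against the 40 given. The automatic cap mask took the wrong blobs, so I triangulate from the cap tops I read in the crop: upper-right amber w0 (377.9,157.5), w1 (381.3,80.8); lower amber w0 (289.9,252.4), w1 (288.5,189.0).

Run:
```python
from h import *
M=[np.load(f"M{i}.npy") for i in range(2)]
I=[cv2.imread(f"pics/w{i}.png") for i in range(2)]
for n,c,b in (("a",[(377.9,157.5),(381.3,80.8)],[(369,148),(370,88)]),("b",[(289.9,252.4),(288.5,189)],None)):
    c2=[]
    for i in(0,1):
        u,v=map(int,c[i]); g=I[i][v-18:v+19,u-18:u+19].max(2); m=(g<88).astype(np.uint8)
        n_,l,s,ce=cv2.connectedComponentsWithStats(m); k=l[18,18]; c2.append(ce[k]+[u-18,v-18]); print(s[k],c2[-1])
    for cc in (c,c2): print(n,tri(list(zip(M,cc))).round(4),[plane(M[i],cc[i],.09 if cc is c else .083).round(4) for i in(0,1)])
```

```text
[  5   6  26  25 496] [376.57862903 157.03427419]
[  3   6  29  28 620] [379.92903226  81.81451613]
a [0.574  0.2769 0.0847] [array([0.5728, 0.2777, 0.09  ]), array([0.5729, 0.2765, 0.09  ])]
a [0.5739 0.2764 0.0778] [array([0.5728, 0.2772, 0.083 ]), array([0.5729, 0.276 , 0.083 ])]
[  8   5  22  28 501] [289.89021956 252.53493014]
[  7   5  23  26 467] [288.25053533 188.63383298]
b [0.4743 0.1579 0.0758] [array([0.4752, 0.1645, 0.09  ]), array([0.4754, 0.1614, 0.09  ])]
b [0.4743 0.159  0.0787] [array([0.4747, 0.1611, 0.083 ]), array([0.4746, 0.1601, 0.083 ])]
```

Both spares stand where expected, (0.573,0.277) and (0.4745,0.160), with cap tops at about 0.08–0.085 m, which fits the 90 mm bottle. Grasp the first one by its cap; the jaws open along x, clear of the purple one.

```bash
cat >> h.py <<'E'
def pick(xy,zg=.080):
    move_gripper(.052,40); move_ptp([*xy,.16],Q(90)); movel([*xy,zg],speed=.12)
    f0=read_ft_force(); move_gripper(.0,40); g=read_finger_gap(); pause(.1)
    print("gap",g,"F",np.round(f0,1),np.round(read_ft_force(),1),"tcp",np.round(read_eef_pos(),4))
    if not .022<g<.034: raise SystemExit("grasp bad")
    movel([*xy,.23],speed=.2); print("lifted gap",read_finger_gap(),np.round(read_ft_force(),1))
def place(xy,zg=.080):
    move_ptp([*xy,.23],Q(90)); movel([*xy,zg+.012],speed=.12); pause(.15)
    f0=np.array(read_ft_force())
    for k in range(14):
        z=zg+.011-.001*k; movel([*xy,z],speed=.02); pause(.05); d=np.array(read_ft_force())-f0
        if d[2]>1.5 or np.hypot(d[0],d[1])>8: break
    print("contact z",z,d.round(1),np.round(read_eef_pos(),4))
E
python3 - <<'E'
from h import *
pick((.4745,.160)); im=read_camera("wrist"); s=read_camera("side"); save("w5",im); save("s5",s)
print(read_time_s())
save("v4",np.vstack([cv2.resize(im,(480,300)),cv2.resize(s[90:290,200:520],(480,300))]))
E
```

```text
gap 0.02645509738821524 F [-0.1  0.2  0.5] [-1.2 -0.3  6.6] tcp [0.4752 0.1604 0.081 ]
lifted gap 0.026876727211676305 [-0.3  0.1 -2.9]
9.8583
```

View pics/v4.png

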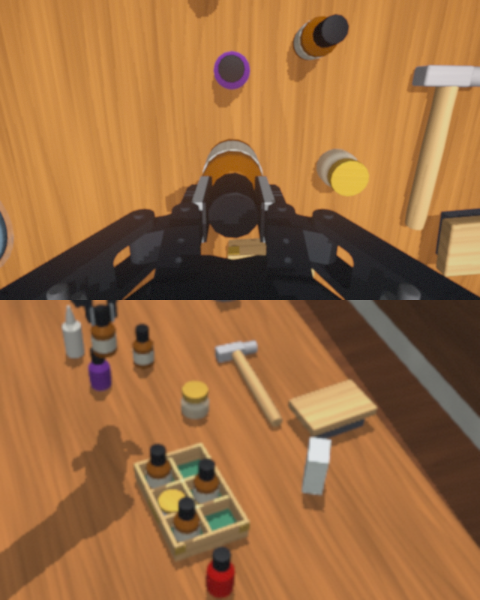

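The bottle is held upright by its cap, with the gap at 27 mm. The purple bottle and the other amber one are undisturbed. Now place it in cell4.

Run:
```python
from h import *
c=(.5632,-.0553); place(c)
im=read_camera("wrist"); s=read_camera("side"); print(read_time_s(), read_finger_gap())
save("v5",np.vstack([cv2.resize(im,(480,300)),cv2.resize(s[170:290,270:462],(480,300),interpolation=2)]))
```

```text
contact z 0.09 [ 0.4 -0.5  1.6] [ 0.5631 -0.0553  0.0899]
12.9333 0.026738488339884323
```

View pics/v5.png

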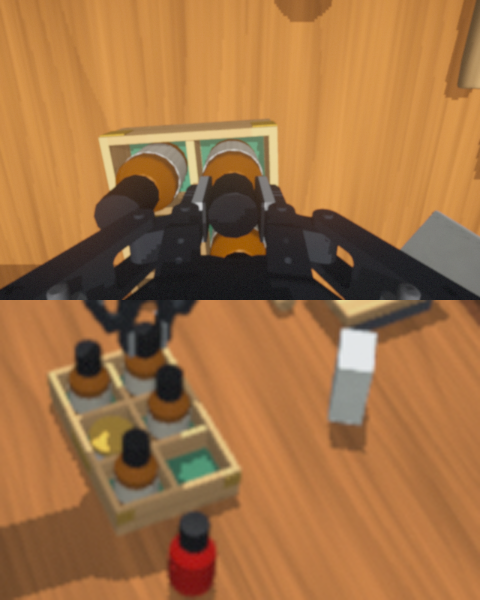

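The bottle is inside cell4 in the picture. The contact signal came about 3 mm early and may be noise, so I lower further against a settled reference.

Run:
```python
from h import *
c=(.5632,-.0553); pause(.2)
for k in range(8):
    f=np.array(read_ft_force()); p=read_eef_pos(); print(np.round(p,4),f.round(2))
    if f[2]>3: break
    z=.0895-.0007*k
    movel([*c,z],speed=.02); pause(.15)
print(read_time_s())
```

```text
[ 0.5632 -0.0553  0.09  ] [ 0.48 -0.23 -1.9 ]
[ 0.5632 -0.0553  0.0895] [-0.23  0.55 -1.8 ]
[ 0.5632 -0.0553  0.0888] [-0.32 -0.07 -0.88]
[ 0.5632 -0.0553  0.0881] [-0.39 -0.6  -2.18]
[ 0.5632 -0.0553  0.0874] [ 0.29  0.14 -2.45]
[ 0.5634 -0.0554  0.087 ] [-1.17  0.7   3.33]
15.1333
```

Real contact is at z = 0.087, exactly as expected (0.081 + 6 mm floor). Release, then pick the second bottle.

Run:
```python
import re
s=open("h.py").read()
i=s.index("    for k in range(14)")
s=s[:i]+'''    for k in range(16):
        z=zg+.009-.0007*k; movel([*xy,z],speed=.02); pause(.12); f=np.array(read_ft_force())
        if f[2]>2.5 or np.hypot(f[0],f[1])>8: break
    print("contact z",z,f.round(1),np.round(read_eef_pos(),4))
def release(xy):
    move_gripper(.046); pause(.2); movel([*xy,.23],speed=.15)
'''
open("h.py","w").write(s)
from h import *
release((.5632,-.0553))
pick((.573,.2768)); s=read_camera("side"); im=read_camera("wrist"); print(read_time_s())
save("v6",np.vstack([cv2.resize(im,(480,300)),cv2.resize(s[90:290,200:520],(480,300))]))
```

```text
gap 0.02651946503258915 F [ 1.1 -0.4 -0.2] [-0.3 -0.4  5.7] tcp [0.5738 0.2772 0.0813]
lifted gap 0.02710208090744262 [ 0.3  0.  -1.2]
20.5417
```

View pics/v6.png

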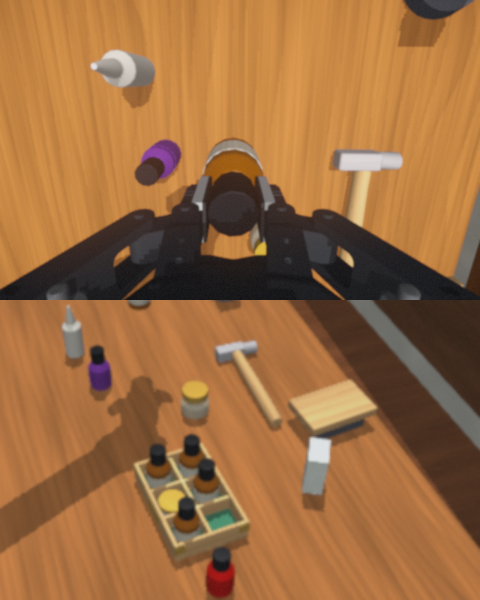

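The first bottle stands upright in cell4 and the second is held upright. Place it in cell6.

Run:
```python
from h import *
c=(.5714,-.179); place(c,.081); f=np.array(read_ft_force()); print(f.round(1),read_time_s())
im=read_camera("wrist"); s=read_camera("side")
save("v7",np.vstack([cv2.resize(im,(480,300)),cv2.resize(s[170:290,270:462],(480,300),interpolation=2)]))
```

```text
contact z 0.0865 [-0.4  1.6  6.5] [ 0.5716 -0.1793  0.0873]
[-0.4  1.6  6.5] 25.9
```

View pics/v7.png

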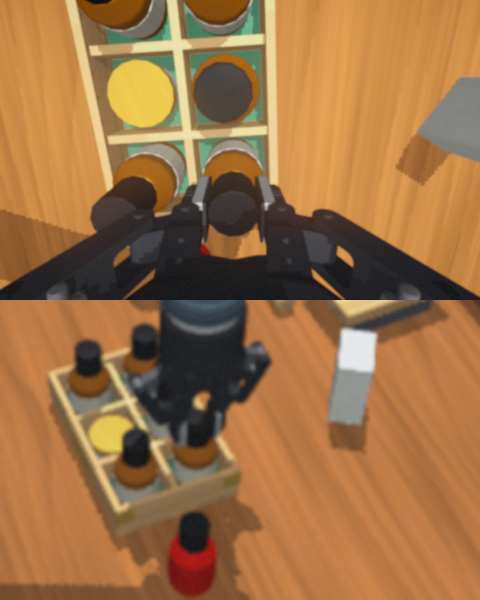

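The bottle is in cell6, resting on the floor: contact at z = 0.087, 6.5 N, with no side force to speak of. Release and check.

Run:
```python
from h import *
release((.5714,-.179)); move_ptp([.50,-.16,.32],Q(90)); pause(.3)
im=read_camera("wrist"); s=read_camera("side"); print(read_time_s(),read_finger_gap())
save("v8",np.vstack([cv2.resize(im[:250,200:600],(480,300)),cv2.resize(s[90:290,200:520],(480,300))]))
```

```text
28.575 0.04588594019243964
```

View pics/v8.png

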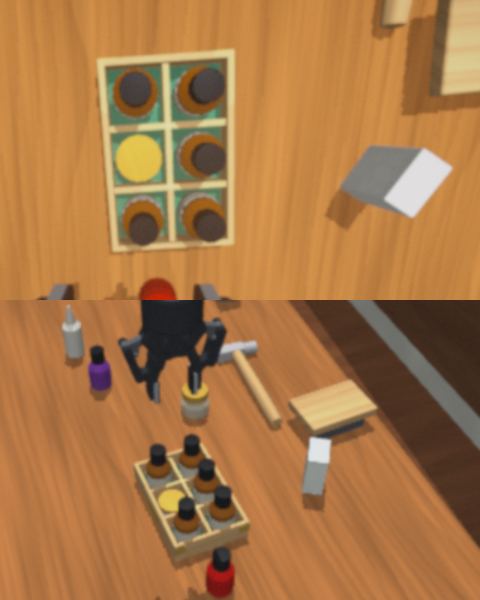

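All six cells are filled, both new bottles stand upright, and nothing else has moved. Handing in.

```bash
python3 -c "
from bench import *
print(sign_off(), read_time_s())"
```

```text
the job is handed in; nothing more can be done
the job is handed in; nothing more can be done
```

Both spare amber bottles are in the caddy's two empty cells, one in cell4 (+x +y) and one in cell6 (+x −y), and the job is handed in. I gripped each by its cap and lowered it until the wrist force showed it on the cell floor. Contact came at z = 0.087 both times, as expected for the 6 mm floor. The last time reading, just before hand-in, was 28.6 s of the 54 s allowed.

- **Final check:** the last wrist and side pictures show both bottles upright, the three stock bottles and the tin in their cells, and the gripper clear. The purple and red look-alikes and the other things in view look unmoved. I did not look again for the beaker and the screwdriver.
- **Disagreements along the way:**
  - My automatic cap detection first picked the wrong blobs, so I read the cap positions from an enlarged crop instead.
  - The first contact signal at cell4 came 3 mm too high and was noise, so I kept lowering to real contact before releasing.
  - The measured cap heights came out at 76–85 mm, against 90 mm in the text.

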